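# Close the twist-lock carrier around the marmalade tin

## Task

Pack the orange tin for the road: lower it upright into the open lower shell in the black holder, then lower the green cover over it, its handle lined up with the white marks, until it is fully down, and turn it clockwise (seen from above) to its stop so that the handle points along the red marks. Set both down gently, without dropping them, then let go; leave the blue tin and the other kitchen things where they are.

Things in the scene. Friction and masses are not known exactly. Their poses are not given: they have to be found in the camera images.
- orange_tin_center (a point): Orange closed tin, upright cylinder 48 mm in diameter and 110 mm tall, about 0.25 kg, with a narrow cream band near the top. The point is its centre, 55 mm above its underside; z up along its axis. Grip it from above across its diameter in the upper half, because its lowest 38 mm go into the lower shell.
- cover_grip (a point): Mid-point of the fin handle on top of the pale-green cover: a wooden fin 70 mm long along x, 20 mm thick along y, 107 to 146 mm above the cover's rim. The point lies 128 mm above the rim on the cover's axis; axes are the cover's, z up. A half turn makes no difference. Cover about 0.3 kg.
- cover_rim (a point): Centre of the cover's open lower rim. The cover is a hollow bell standing on this rim: 102 mm outer and 96 mm inner diameter, 107 mm tall to its flat top, 102 mm deep inside. Two lugs inside the rim at +x and -x, under the fin's ends, 17 mm wide, 6 mm high, stick inward to 41 mm from the axis.
- lower: Lower shell, fixed in a round black holder 148 mm wide, 14 mm high. Origin on its axis at worktop level, z up. Red marks lie along its +x and -x: the locked direction of the handle. White marks lie 60 deg (1.047 rad) counter-clockwise of the red ones, seen from above: the direction in which the cover goes on.
- lower_mouth (a point): Centre of the lower shell's mouth, 44 mm above the worktop. Mouth 63 mm wide in a cream neck 76 mm in outer diameter, tapered at its top. Its flat inner floor is 6 mm above the worktop, so a tin in it stands with its centre at 61 mm and its top at 116 mm.
- lower_shoulder (a point): Centre of the green shoulder, 20 mm above the worktop, 112 mm wide, where the cover's rim rests (fin point then at 148 mm). A steel flange of 44.5 mm radius above it has gaps at the white marks for the lugs (10 deg and 2.5 mm of play). Once down, the cover turns 60 deg clockwise, with under 0.3 N m, to a hard stop at the red marks.
- blue_tin_center (a point): Blue tin of the same shape and size as the orange one; not wanted, leave it. The point is its centre, 55 mm above its underside.
- spoon: Wooden spoon lying on the worktop, 260 mm long along its x axis; bystander. Origin at its underside.
- ramekin: Small white bowl, 84 mm diameter, 45 mm tall; bystander. Origin at the centre of its underside.
- jam_jar: Amber jam jar with brass lid, 68 mm diameter, 95 mm tall; bystander. Origin at the centre of its underside.
- mug: Blue mug, 80 mm diameter, 90 mm tall, handle at its +y; bystander. Origin at the centre of its underside.
- salt_jar: Clear jar with white lid, 64 mm diameter, 100 mm tall; bystander. Origin at the centre of its underside.
Mind the look-alikes: they are no part of the job. Leave any pink look-alike of the part that bears cover_grip alone.

How it is judged:
By the outcome, as a careful person would: the job done as asked, in the order asked, and still so for the second after the job is handed in, with the robot touching nothing.
It also fails if it takes over 64 s, if anything falls off the work surface, if the arm or the gripper's body presses on something with over 40 N, if the wrist force passes 120 N, or if a joint passes its speed limit or range.

## Robot

A 7-joint arm with a two-finger parallel gripper is mounted at the origin on the work surface. World frame = base frame: x ahead of the robot, y to its left, z up, the work surface at z = 0. Lengths are in m, angles in rad, forces in N, time in s.
With the tool pointing down it reaches from about 0.4 to 0.875 m from the base axis. Payload 19.3 kg.
Tool frame: the origin (TCP) lies midway between the tips of the shut fingers; the grasp point (between the pads) lies 19 mm behind it (bot.pinch_z is the distance from the TCP to the grasp point, in m); z points along the fingers, y is the direction in which the jaws open and shut (so a half turn about z gives the same grasp; the last joint's range is limited). The gripper opens to 85 mm and grips with 20 to 120 N. Pads are 22 mm wide; open, the fingers measure 114 mm over their backs; the gripper's body (76 mm by 85 mm) begins 54 mm behind the grasp point. The pads swing forward as they close: fully open they stand 13 mm farther back than shut.
Start: joints at [1.202, 0.521, -0.036, 1.599, 0.021, 1.021, -0.113], TCP at [0.184, -0.597, 0.231] pointing down, gripper open.
Joint ranges: [-2.91, 2.91], [-0.3, 2.13], [-1.5, 1.42], [0.17, 2.43], [-1.26, 4.41], [0.16, 1.93], [-2.52, 2.52]. Speed limits (rad/s): [1.89, 1.89, 2.39, 2.39, 3.01, 3.01, 3.01].

## Interface

Orientations are given as [roll, pitch, yaw] about the fixed x, y, z axes, in that order (R = Rz(yaw) Ry(pitch) Rx(roll)).
In Python, from workcell import bot gives the robot as it stands. The module is installed in compiled form; this text tells all that it offers.
- The arm moves only by the tool move_arm, never from a script. Its argument "moves" is text: rows parted by semicolons, each of 4 numbers parted by spaces: the shift along the tool's x, y, z in mm, then the turn about the tool's z in rad. In form: dx dy dz yaw; .... A call has exactly 10 rows; each row is the pose to reach, as a shift and turn from the pose commanded when the call began, along the tool's axes at that moment; what a row does not reach only later rows make up. A row lasts 1/12 s, in which the tool goes at most 41.7 mm and 7.16 degrees, less where a joint would pass 70% of its speed; a pose out of reach is approached as far as the arm can. A call with a gripper value outside its range is refused whole. "grip" is the opening, from 0 (shut) to 1 (fully open), set as the call begins (left out, the last holds). The fingers move at their own pace and stop on an object; "grip_force" is the grip in N (left out, the last holds). Time passes only in rows, so rows that repeat a pose let the fingers close, or fill a call up. It gives the time, the measured TCP pose, the force and the opening at its end, in the units of the state.
- bot.observe(): the state, without advancing time (a new reading comes with each control period).
- bot.grab_frame(name): name is "side" or "top"; returns a dict with "frame" (420x560x3 uint8, red, green, blue), "z_map" (420x560 float32, m along the optical axis (not along the pixel's ray), 0 where there is no reading), "K" (3x3 intrinsics, pixels), "dist" ([k1, k2, p1, p2, k3] as OpenCV has them; the pictures are not rectified), "eye" and "attitude" of the camera in the world. Camera axes: x right, y up, looking along -z (the intrinsics and any distortion apply to the point x, -y, -z); pixel columns grow to the right and rows downward; lengths in m; the calibration is good to about 2 mm. A picture is of the moment at which its call begins.
- bot.job_done(): hands the job in, once; it reports no verdict.
Trained networks look in a picture, given as the dict that the camera call returned (one of the last four; its "shot" number tells which), for a name from the list of things; names that differ only in an ending like _2 or _b are one class to them, and where a whole thing is asked for, a point or a joint stands for the part that bears it (a point fixed in the world has none). Each returns a list of dicts, best first, with "conf" (0 to 1); they miss things now and then, are a little off and sometimes report something else, mostly with a low value. They report only what shows in the picture. A call takes as long as a camera call. They do not tell look-alikes from the thing itself.
- bot.search_frame(picture, label): "at" ([column, row] in pixels, amid what is visible of it).
- bot.pinpoint(picture, label): "at" ([column, row] in pixels: a listed point, or the origin of a listed thing).
The state is a dict: "clock": time; "qpos": joint angles; "qd": joint speeds; "joint_efforts": joint torques, N m; "position": TCP position; "tool_rot": TCP orientation; "force": force on the tool from outside, world axes, zero at the start; "moment": the same for the moment, N m; "grip_width": finger opening in m.
Only numpy, scipy, OpenCV 4.12 (cv2) and the standard library are available. Lean on these libraries where they do the work, as an engineer would, in place of code of your own. Each camera call takes 0.05 s, during which the arm holds its last target. There are 200 camera calls.

## Working session

There is one attempt and no reset: what is moved stays moved. The work goes in short steps, Python scripts to look and compute and a tool call to move; the robot and the scene stay as the last step left them, time stands still between calls to the robot, and variables do not carry over. Pictures are saved under pics/ and viewed, about 8 in all and at most 12, crops included, and the job is handed in when it is done.

Besides the shell and the picture viewer there is one more tool, called after "Call:" in YAML: its name, and indented under it one key for each argument. move_arm: Moves the arm, as the interface text tells. Its arguments: {"type":"object","properties":{"moves":{"type":"string"},"grip":{"type":"number"},"grip_force":{"type":"number"}},"required":["moves"]}

```bash
mkdir -p pics; cat > h.py <<'E'
import numpy as np, cv2
from scipy.spatial.transform import Rotation as R
from workcell import bot
def att(f):
    a=np.array(f["attitude"],float)
    return a if a.shape==(3,3) else (R.from_euler('xyz',a).as_matrix() if a.size==3 else R.from_quat(a).as_matrix())
def ray(f,uv):
    p=cv2.undistortPoints(np.array([[uv]],float),np.array(f["K"],float),np.array(f["dist"],float))[0,0]
    return att(f)@np.array([p[0],-p[1],-1.0])
def at_z(f,uv,z):
    e=np.array(f["eye"]);d=ray(f,uv);return e+d*(z-e[2])/d[2]
def at_d(f,uv):
    u,v=int(round(uv[0])),int(round(uv[1]));z=f["z_map"][v,u];return np.array(f["eye"])+ray(f,uv)*z
def cloud(f):
    h,w=f["z_map"].shape
    uv=np.stack(np.meshgrid(np.arange(w),np.arange(h)),-1).reshape(-1,1,2).astype(float)
    p=cv2.undistortPoints(uv,np.array(f["K"],float),np.array(f["dist"],float))[:,0]
    d=np.c_[p[:,0],-p[:,1],-np.ones(len(p))]*f["z_map"].reshape(-1,1)
    return (np.array(f["eye"])+d@att(f).T).reshape(h,w,3)
def save(f,n): cv2.imwrite(n,f["frame"][:,:,::-1])
E
python3 - <<'E'
from h import *
np.set_printoptions(precision=3,suppress=True)
print(bot.pinch_z,{k:np.round(v,3) for k,v in bot.observe().items()})
Z=dict(orange_tin_center=.055,cover_grip=.128,cover_rim=0,lower=0,lower_mouth=.044,lower_shoulder=.02,blue_tin_center=.055)
for n in("side","top"):
    f=bot.grab_frame(n);save(f,f"pics/{n}0.png");print(n,f["attitude"],f["eye"])
    for l,z in Z.items():
        for d in bot.pinpoint(f,l)[:3]: print(l,np.round(d["at"]),round(d["conf"],2),at_z(f,d["at"],z),at_d(f,d["at"]))
E
```

```text
0.0187 {'clock': np.float64(0.0), 'qpos': array([ 1.202,  0.522, -0.036,  1.6  ,  0.021,  1.021, -0.113]), 'qd': array([-0.   ,  0.003, -0.001, -0.   , -0.   ,  0.001, -0.001]), 'joint_efforts': array([ -0.001, -92.71 ,   1.98 , -36.993,   0.018,   0.008,   0.   ]), 'position': array([ 0.184, -0.597,  0.231]), 'tool_rot': array([-3.14 ,  0.   ,  0.299]), 'force': array([ 0.18 , -1.103, -0.571]), 'moment': array([-0.036, -0.039,  0.027]), 'grip_width': np.float64(0.085)}
side [ 0.677  0.011 -2.869] [0.321 0.61  0.923]
orange_tin_center [286. 150.] 0.86 [ 0.558 -0.288  0.055] [ 0.552 -0.267  0.076]
cover_grip [335. 345.] 0.92 [0.3   0.302 0.128] [0.3   0.308 0.144]
cover_grip [261. 328.] 0.91 [0.452 0.306 0.128] [0.449 0.313 0.145]
lower [271. 229.] 0.75 [ 0.529 -0.027  0.   ] [0.52  0.    0.039]
lower_mouth [269. 222.] 0.84 [ 0.532 -0.017  0.044] [ 0.541 -0.044  0.006]
lower_mouth [268. 225.] 0.49 [ 0.532 -0.008  0.044] [ 0.542 -0.036  0.005]
lower_shoulder [269. 221.] 0.85 [ 0.54  -0.039  0.02 ] [ 0.543 -0.049  0.006]
blue_tin_center [205. 280.] 0.77 [0.627 0.198 0.055] [0.612 0.219 
[... 155 characters left out ...]
240.] 0.96 [0.453 0.31  0.128] [0.453 0.304 0.143]
cover_grip [142. 312.] 0.75 [0.297 0.306 0.128] [0.299 0.3   0.144]
cover_rim [164. 304.] 0.76 [0.298 0.301 0.   ] [0.31  0.266 0.108]
cover_rim [162. 241.] 0.75 [0.455 0.31  0.   ] [0.451 0.273 0.11 ]
cover_rim [375. 132.] 0.2 [ 0.73  -0.237  0.   ] [ 0.712 -0.226  0.062]
lower [296. 211.] 0.93 [ 0.527 -0.031  0.   ] [ 0.527 -0.031  0.007]
lower_shoulder [295. 204.] 0.96 [ 0.542 -0.028  0.02 ] [ 0.544 -0.028  0.004]
lower_shoulder [298. 211.] 0.58 [ 0.526 -0.035  0.02 ] [ 0.527 -0.035  0.005]
lower_shoulder [402. 192.] 0.29 [ 0.569 -0.295  0.02 ] [ 0.556 -0.275  0.11 ]
blue_tin_center [199. 170.] 0.96 [0.626 0.205 0.055] [0.615 0.191 0.11 ]
```

View pics/top0.png

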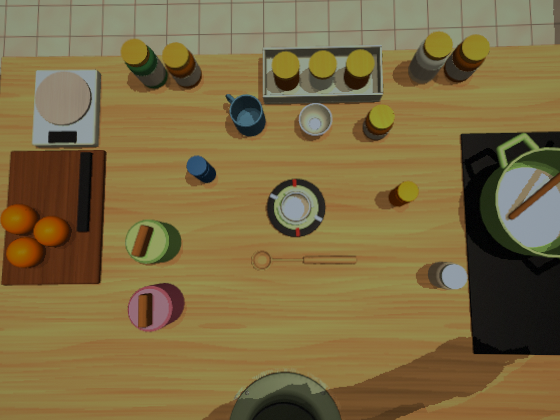

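View pics/side0.png

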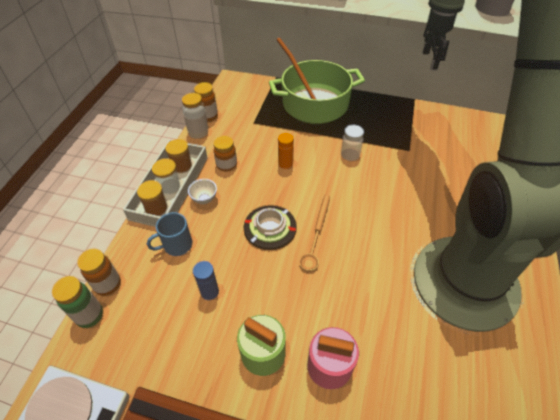

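The top view shows the orange tin at (404,194), the green cover at (148,241) with the pink look-alike at (150,308), and the holder at (296,207). The red marks are at (294,183) and (298,232), the white ones at (273,196) and (317,219). Next I refine these with depth.

```bash
python3 - <<'E'
from h import *
np.set_printoptions(precision=4,suppress=True)
def circ(p):
    A=np.c_[2*p,np.ones(len(p))];s=np.linalg.lstsq(A,(p**2).sum(1),rcond=None)[0];return s[:2],np.sqrt(s[2]+s[:2]@s[:2])
for n in("top","side"):
    f=bot.grab_frame(n);C=cloud(f);rgb=f["frame"].astype(int);print(n)
    near=lambda x,y,r:np.hypot(C[...,0]-x,C[...,1]-y)<r
    def mec(m,l):
        p=C[m][:,:2]
        c,r=cv2.minEnclosingCircle(p.astype(np.float32)*1000);print(l,len(p),"mec",np.array(c)/1000,r,"mean",p.mean(0),"z",np.median(C[m][:,2]))
    mec(near(.55,-.28,.06)&(C[...,2]>.104),"tin top")
    mec(near(.452,.308,.07)&(C[...,2]>.100)&(C[...,2]<.115),"cover top")
    m=near(.452,.308,.07)&(C[...,2]>.138);mec(m,"fin top")
    rc=cv2.minAreaRect((C[m][:,:2]*1000).astype(np.float32));print(" rect",rc)
    p=C[m][:,:2];_,_,V=np.linalg.svd(p-p.mean(0));print(" dir",V[0],np.degrees(np.arctan2(V[0,1],V[0,0])))
    mec(near(.53,-.03,.06)&(C[...,2]>.038)&(C[...,2]<.055),"neck top")
    mec(near(.53,-.03,.09)&(C[...,2]>.009)&(C[...,2]<.018),"holder top")
    mec(near(.53,-.03,.09)&(C[...,2]>.009)&(C[...,2]<.06),"holder all")
    a=near(.53,-.03,.085)&(C[...,2]>.006)&(C[...,2]<.022)
    c0=np.array([.53,-.03])
    red=a&(rgb[...,0]>120)&(rgb[...,1]<60)&(rgb[...,2]<70)
    wh=a&(rgb.min(-1)>130)&(np.hypot(C[...,0]-.53,C[...,1]+.03)>.054)
    for l,mm in(("red",red),("white",wh)):
        k,lab=cv2.connectedComponents(mm.astype(np.uint8),connectivity=8)
        for i in range(1,k):
            print(l,(lab==i).sum(),C[lab==i].mean(0))
E
```

```text
top
tin top 345 mec [ 0.5604 -0.2875] 23.778228759765625 mean [ 0.5599 -0.287 ] z 0.11003337645102906
cover top 1044 mec [0.4522 0.3121] 51.505123138427734 mean [0.4502 0.3063] z 0.10668818205906799
fin top 318 mec [0.4514 0.3117] 34.977664947509766 mean [0.4505 0.3108] z 0.145610937863352
 rect ((451.408203125, 311.7070617675781), (22.25454330444336, 69.42686462402344), 74.02787780761719)
 dir [-0.9541  0.2995] 162.56949419146093
neck top 187 mec [ 0.5365 -0.0297] 37.43479537963867 mean [ 0.5351 -0.0301] z 0.04342502187600372
holder top 1215 mec [ 0.5371 -0.0296] 73.85588073730469 mean [ 0.5353 -0.0303] z 0.014365913083695725
holder all 2201 mec [ 0.5371 -0.0296] 73.85588073730469 mean [ 0.5352 -0.0301] z 0.017067787412649693
red 20 [ 0.599  -0.0267  0.0159]
red 20 [ 0.4735 -0.0332  0.0151]
white 15 [0.5634 0.0241 0.0168]
white 12 [ 0.5067 -0.0871  0.0155]
side
tin top 143 mec [ 0.5588 -0.2849] 24.93712615966797 mean [ 0.5573 -0.2842] z 0.10771746060199117
cover top 1257 mec [0.4506 0.3142] 50.9904670715332 mean [0.4476 0.3206] z 0.10583050269315397
fin top 337 mec [0.4502 0.3115] 35.130008697509766 mean [0.4495 0.3145] z 0.1443566816650902
 rect ((450.4386291503906, 313.0584716796875), (20.444026947021484, 69.7565689086914), 75.67646789550781)
 dir [-0.9642  0.2651] 164.62827611519558
neck top 148 mec [ 0.5343 -0.0292] 37.55971908569336 mean [ 0.5321 -0.0233] z 0.04221225394670175
holder top 877 mec [ 0.5357 -0.0307] 75.22842407226562 mean [ 0.5307 -0.0209] z 0.013690425396969963
holder all 1633 mec [ 0.5357 -0.0307] 75.22842407226562 mean [ 0.531  -0.0208] z 0.017086401737386847
red 11 [ 0.5991 -0.0278  0.0134]
red 20 [ 0.4714 -0.0333  0.0152]
white 14 [ 0.5058 -0.0881  0.0151]
white 3 [ 0.5845 -0.04    0.0201]
white 1 [ 0.5831 -0.0147  0.0207]
white 2 [ 0.5807 -0.0071  0.0199]
white 1 [ 0.5762 -0.0014  0.0175]
white 1 [0.5704 0.0068 0.0213]
white 28 [0.5629 0.0235 0.0154]
white 1 [0.5428 0.0229 0.0208]
```

```bash
cat > g.py <<'E'
import sys
from h import *
def go(x,y,z,yaw=None):
    o=bot.observe();p=np.array(o["position"]);M=R.from_euler('xyz',o["tool_rot"]);psi=o["tool_rot"][2]
    d=M.inv().apply(np.array([x,y,z])-p)*1000
    t=0 if yaw is None else -((yaw-psi+np.pi)%(2*np.pi)-np.pi)
    print("d mm",np.round(d,1),"turn",round(t,3),"| pos",np.round(p,4),"rot",np.round(o["tool_rot"],3),"F",np.round(o["force"],1),"w",round(o["grip_width"],4),"t",round(o["clock"],2),"q7",np.round(o["qpos"][[0,6]],2))
if __name__=="__main__": go(*map(float,sys.argv[1:]))
E
python3 g.py .5597 -.2865 .160
```

```text
d mm [ 450.6 -186.4   71.3] turn 0 | pos [ 0.184  -0.5973  0.2313] rot [-3.142 -0.     0.299] F [-0.3 -0.3 -0.3] w 0.0855 t 0.9 q7 [ 1.2  -0.11]
```

Call:
move_arm:
  moves: "35 -14 0 0;70 -29 0 0;106 -44 0 0;141 -58 0 0;176 -73 0 0;211 -87 0 0;246 -102 0 0;282 -117 0 0;317 -131 0 0;352 -146 0 0"
  grip: 1

```text
clock: 1.73
position: [0.4787, -0.3529, 0.2315]
tool_rot: [3.141, -0.0, 0.299]
force: [0.1, -0.9, 0.4]
grip_width: 0.0852
```

Call:
move_arm:
  moves: "30 -13 0 0;55 -23 5 0;75 -31 20 0;90 -37 35 0;98 -40 50 0;98 -40 60 0;98 -40 65 0;98 -40 65 0;98 -40 65 0;98 -40 65 0"

```text
clock: 2.57
position: [0.5591, -0.2881, 0.1673]
tool_rot: [3.141, -0.001, 0.298]
force: [-0.1, -0.7, -1.3]
grip_width: 0.0854
```

```bash
python3 g.py .5597 -.2865 .066
```

```text
d mm [  1.   -1.4 101.3] turn 0 | pos [ 0.5591 -0.2881  0.1673] rot [ 3.141e+00 -1.000e-03  2.980e-01] F [-0.1 -0.7 -1.3] w 0.0854 t 2.57 q7 [ 0.46 -0.96]
```

Call:
move_arm:
  moves: "1 -1.5 15 0;1 -1.5 32 0;1 -1.5 49 0;1 -1.5 66 0;1 -1.5 80 0;1 -1.5 91 0;1 -1.5 98 0;1 -1.5 101 0;1 -1.5 101 0;1 -1.5 101 0"

```text
clock: 3.4
position: [0.5601, -0.2856, 0.066]
tool_rot: [3.141, -0.001, 0.299]
force: [0.2, 0.2, 1.0]
grip_width: 0.0854
```

Call:
move_arm:
  moves: "0 0 0 0;0 0 0 0;0 0 0 0;0 0 0 0;0 0 0 0;0 0 0 0;0 0 0 0;0 0 0 0;0 0 0 0;0 0 0 0"
  grip: 0
  grip_force: 40

```text
clock: 4.23
position: [0.5602, -0.2857, 0.0659]
tool_rot: [3.141, -0.001, 0.299]
force: [-0.1, -1.5, 5.8]
grip_width: 0.0472
```

Call:
move_arm:
  moves: "0 0 -3 0;0 0 -10 0;0 0 -25 0;0 0 -45 0;0 0 -65 0;0 0 -80 0;0 0 -90 0;0 0 -90 0;0 0 -90 0;0 0 -90 0"

```text
clock: 5.07
position: [0.5593, -0.2851, 0.1543]
tool_rot: [-3.141, 0.001, 0.299]
force: [-0.3, 0.5, -3.4]
grip_width: 0.0469
```

```bash
python3 - <<'E'
from h import *
from g import go
f=bot.grab_frame("side");save(f,"pics/a.png")
cv2.imwrite("pics/a.png",cv2.resize(f["frame"][40:260,180:400,::-1],None,fx=2.5,fy=2.5))
go(.5363,-.03,.156)
E
```

```text
d mm [  53.1 -250.6   -1.6] turn 0 | pos [ 0.5593 -0.2851  0.1542] rot [-3.14e+00  1.00e-03  2.99e-01] F [ 0.  -0.1 -3.1] w 0.047 t 5.12 q7 [ 0.46 -0.97]
```

View pics/a.png

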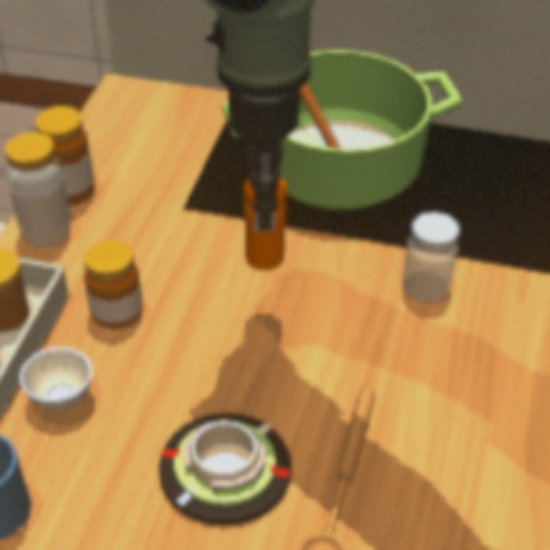

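The tin is held upright at picture position (265,225), clear of everything else. I carry it to the shell.

Call:
move_arm:
  moves: "4 -20 0 0;10 -48 0 0;17 -80 0 0;24 -112 0 0;31 -145 0 0;37 -177 0 0;43 -205 0 0;48 -228 0 0;52 -244 0 0;53 -250.5 0 0"

```text
clock: 5.95
position: [0.5363, -0.0274, 0.1546]
tool_rot: [-3.14, 0.001, 0.302]
force: [-0.2, -0.1, -3.4]
grip_width: 0.0469
```

Call:
move_arm:
  moves: "0 0 0 0;0 0 0 0;0 0 0 0;0 0 5 0;0 0 10 0;0 0 15 0;0 0 20 0;0 0 25 0;0 0 30 0;0 0 30 0"

```text
clock: 6.78
position: [0.5362, -0.0303, 0.1242]
tool_rot: [-3.141, 0.001, 0.299]
force: [-0.0, 0.2, -3.1]
grip_width: 0.0471
```

```bash
python3 - <<'E'
from h import *
from g import go
np.set_printoptions(precision=4,suppress=True)
go(.5363,-.03,.074)
for n in ("side","top"):
    f=bot.grab_frame(n);C=cloud(f);r=f["frame"].astype(int)
    m=(np.hypot(C[...,0]-.536,C[...,1]+.03)<.035)&(C[...,2]>.06)&(C[...,2]<.14)&(r[...,0]>1.8*r[...,2])&(r[...,0]>60)
    if m.sum(): p=C[m];print(n,len(p),p.mean(0),p.min(0),p.max(0))
    if n=="side":cv2.imwrite("pics/b.png",cv2.resize(f["frame"][120:280,190:350,::-1],None,fx=3,fy=3))
E
```

```text
d mm [ 0.3 -0.3 50.2] turn 0 | pos [ 0.5362 -0.0303  0.1242] rot [-3.141  0.001  0.299] F [-0.   0.2 -3.1] w 0.0471 t 6.78 q7 [ 0.05 -1.43]
side 295 [ 0.5281 -0.0149  0.097 ] [ 0.5102 -0.0357  0.0602] [0.557  0.0004 0.1398]
```

View pics/b.png

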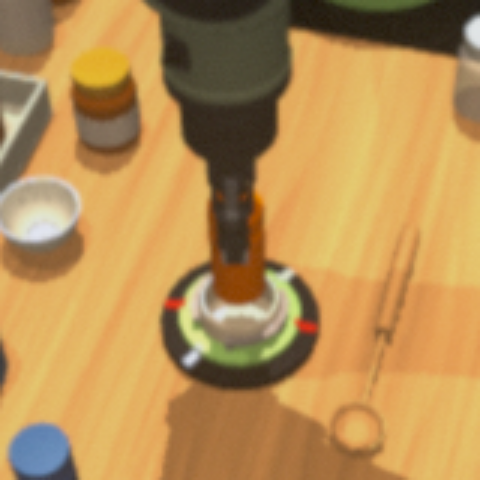

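The tin stands centred over the mouth at (240,300). I lower it and slow down near the floor.

Call:
move_arm:
  moves: "0 0 5 0;0 0 11 0;0 0 17 0;0 0 23 0;0 0 29 0;0 0 35 0;0 0 40 0;0 0 44 0;0 0 46 0;0 0 46 0"

```text
clock: 7.72
position: [0.5365, -0.0304, 0.0789]
tool_rot: [-3.141, 0.001, 0.299]
force: [0.1, 0.4, -4.4]
grip_width: 0.0472
```

Call:
move_arm:
  moves: "0 0 0.7 0;0 0 1.4 0;0 0 2.1 0;0 0 2.8 0;0 0 3.5 0;0 0 4.2 0;0 0 4.8 0;0 0 5.3 0;0 0 5.8 0;0 0 5.8 0"

```text
clock: 8.55
position: [0.5367, -0.0304, 0.0734]
tool_rot: [-3.142, 0.0, 0.299]
force: [0.2, 0.3, -3.7]
grip_width: 0.0469
```

Call:
move_arm:
  moves: "0 0 0.3 0;0 0 0.6 0;0 0 0.9 0;0 0 1.2 0;0 0 1.5 0;0 0 1.8 0;0 0 2 0;0 0 2 0;0 0 2 0;0 0 2 0"

```text
clock: 9.38
position: [0.537, -0.0304, 0.0719]
tool_rot: [3.141, -0.001, 0.299]
force: [-1.2, -0.4, 6.3]
grip_width: 0.0471
```

Contact: the vertical force has changed sign, to +6.3 N. I let go slowly, rise and look.

Call:
move_arm:
  moves: "0 0 0 0;0 0 0 0;0 0 0 0;0 0 0 0;0 0 0 0;0 0 0 0;0 0 0 0;0 0 0 0;0 0 0 0;0 0 0 0"
  grip: 0.75

```text
clock: 10.22
position: [0.5367, -0.0304, 0.0715]
tool_rot: [-3.142, -0.0, 0.299]
force: [-1.0, 0.4, -0.4]
grip_width: 0.0641
```

Call:
move_arm:
  moves: "0 0 -10 0;0 0 -30 0;0 0 -55 0;0 0 -85 0;0 0 -115 0;0 0 -145 0;0 0 -165 0;0 0 -180 0;0 0 -190 0;0 0 -190 0"

```text
clock: 11.05
position: [0.5374, -0.0304, 0.2638]
tool_rot: [3.141, -0.003, 0.299]
force: [-0.5, -0.5, 0.0]
grip_width: 0.0641
```

```bash
python3 - <<'E'
from h import *
from g import go
go(.451,.312,.200,np.radians(164))
np.set_printoptions(precision=4,suppress=True)
f=bot.grab_frame("side");C=cloud(f);cv2.imwrite("pics/c.png",cv2.resize(f["frame"][150:280,190:350,::-1],None,fx=3,fy=3))
m=(np.hypot(C[...,0]-.536,C[...,1]+.03)<.06)&(C[...,2]>.107)&(C[...,2]<.125)
c,r=cv2.minEnclosingCircle((C[m][:,:2]*1000).astype(np.float32));print(c,r,np.median(C[m][:,2]))
E
```

```text
d mm [  18.  -352.7   63.5] turn -2.564 | pos [ 0.5374 -0.0304  0.2638] rot [ 3.141e+00 -3.000e-03  2.990e-01] F [-0.5 -0.5  0. ] w 0.0641 t 11.05 q7 [ 0.07 -1.39]
(535.0866088867188, -32.305564880371094) 25.544645309448242 0.11548593913093425
```

View pics/c.png

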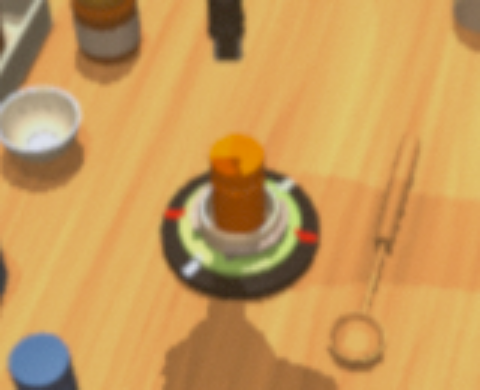

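The tin stands upright in the shell with its top at 115.5 mm, as it should. On to the cover.

Call:
move_arm:
  moves: "2 -36 0 -0.12;4 -72 0 -0.24;6 -108 0 -0.36;8 -144 0 -0.48;10 -180 0 -0.6;12 -216 0 -0.72;14 -252 0 -0.84;16 -288 0 -0.96;17 -322 0 -1.08;18 -352 0 -1.2"
  grip: 1

```text
clock: 11.93
position: [0.4489, 0.3132, 0.2605]
tool_rot: [-3.14, 0.0, 1.506]
force: [1.1, 0.1, -0.0]
grip_width: 0.0854
```

Call:
move_arm:
  moves: "0 0 0 -0.12;0 0 0 -0.24;0 0 0 -0.36;0 0 0 -0.48;0 0 0 -0.6;0 0 0 -0.72;0 0 0 -0.84;0 0 0 -0.96;0 0 0 -1.08;0 0 0 -1.2"

```text
clock: 12.77
position: [0.4499, 0.3111, 0.2604]
tool_rot: [-3.14, -0.001, 2.705]
force: [0.2, -0.3, 0.7]
grip_width: 0.0856
```

```bash
python3 g.py .451 .312 .170 2.862
```

```text
d mm [-0.8  1.4 90.3] turn -0.157 | pos [0.4499 0.3111 0.2604] rot [-3.140e+00 -1.000e-03  2.705e+00] F [ 0.2 -0.3  0.7] w 0.0856 t 12.77 q7 [-0.14  0.09]
```

Call:
move_arm:
  moves: "-0.8 0.5 15 -0.08;-0.8 0.5 35 -0.157;-0.8 0.5 57 -0.157;-0.8 0.5 79 -0.157;-0.8 0.5 100 -0.157;-0.8 0.5 118 -0.157;-0.8 0.5 132 -0.157;-0.8 0.5 142 -0.157;-0.8 0.5 146 -0.157;-0.8 0.5 147 -0.157"

```text
clock: 13.6
position: [0.4508, 0.3113, 0.1136]
tool_rot: [-3.141, -0.001, 2.856]
force: [0.4, 0.2, 0.7]
grip_width: 0.0856
```

```bash
python3 g.py .451 .312 .112 2.862
```

```text
d mm [-0.   0.8  1.6] turn -0.006 | pos [0.4508 0.3113 0.1136] rot [-3.141e+00 -1.000e-03  2.856e+00] F [0.4 0.2 0.7] w 0.0856 t 13.6 q7 [-0.2   0.07]
```

Call:
move_arm:
  moves: "0 0.5 1 0;0 0.5 1 0;0 0.5 1 0;0 0.5 1 0;0 0.5 1 0;0 0.5 1 0;0 0.5 1 0;0 0.5 1 0;0 0.5 1 0;0 0.5 1 0"
  grip: 0
  grip_force: 70

```text
clock: 14.43
position: [0.4516, 0.312, 0.114]
tool_rot: [3.141, 0.001, 2.856]
force: [-0.4, -0.8, 6.3]
grip_width: 0.0188
```

Call:
move_arm:
  moves: "0 0 0 0;0 0 0 0;0 0 0 0;0 0 -5 0;0 0 -15 0;0 0 -30 0;0 0 -45 0;0 0 -60 0;0 0 -70 0;0 0 -70 0"

```text
clock: 15.27
position: [0.452, 0.3125, 0.1858]
tool_rot: [3.139, 0.002, 2.856]
force: [0.7, 0.3, -3.1]
grip_width: 0.0192
```

```bash
python3 g.py .5363 -.030 .27 1.098
```

```text
d mm [-177.6 -304.6  -84.5] turn 1.758 | pos [0.452  0.3125 0.1858] rot [3.139e+00 2.000e-03 2.856e+00] F [ 0.7  0.3 -3.1] w 0.0192 t 15.27 q7 [-0.15  0.14]
```

Call:
move_arm:
  moves: "0 0 -15 0;-5 -9 -35 0.1;-15 -25 -55 0.2;-27 -46 -72 0.31;-40 -68 -80 0.42;-54 -92 -80 0.53;-68 -116 -80 0.64;-82 -140 -80 0.75;-96 -164 -80 0.86;-110 -188 -80 0.97"

```text
clock: 16.1
position: [0.5038, 0.099, 0.2631]
tool_rot: [-3.141, 0.0, 1.88]
force: [1.8, 0.2, -3.0]
grip_width: 0.019
```

```bash
python3 g.py .5363 -.030 .265 1.098
```

```text
d mm [-132.7   -8.3   -1.9] turn 0.782 | pos [0.5038 0.099  0.2631] rot [-3.141  0.     1.88 ] F [ 1.8  0.2 -3. ] w 0.019 t 16.1 q7 [ 0.14 -0.22]
```

Call:
move_arm:
  moves: "-18 -1 0 0.1;-38 -2 0 0.2;-58 -3 0 0.3;-78 -4 0 0.4;-96 -6 0 0.5;-111 -7 0 0.6;-121 -8 0 0.7;-127 -8 0 0.78;-129 -8 0 0.785;-129 -8 0 0.785"

```text
clock: 16.93
position: [0.5361, -0.0248, 0.263]
tool_rot: [-3.141, 0.0, 1.103]
force: [0.3, -0.7, -3.3]
grip_width: 0.0191
```

```bash
python3 - <<'E'
from h import *
from g import go
np.set_printoptions(precision=4,suppress=True)
f=bot.grab_frame("side");C=cloud(f);cv2.imwrite("pics/d.png",cv2.resize(f["frame"][100:300,170:370,::-1],None,fx=3,fy=3))
go(.5363,-.030,.24,1.098)
for n in("side","top"):
    if n=="top": f=bot.grab_frame(n);C=cloud(f)
    r=f["frame"].astype(int)
    g=(r[...,1]>r[...,0]*1.03)&(r[...,1]>1.3*r[...,2])&(np.hypot(C[...,0]-.536,C[...,1]+.03)<.09)
    m=g&(C[...,2]>.14)&(C[...,2]<.29)
    p=C[m];print(n,len(p))
    if len(p)<50: continue
    print(np.percentile(p[:,2],[1,10,50,90,99]))
    from scipy.optimize import least_squares
    q=p[(p[:,2]>.16)&(p[:,2]<.25)]
    if len(q)>50:
        s=least_squares(lambda v:np.hypot(q[:,0]-v[0],q[:,1]-v[1])-.051,[.536,-.03],loss="soft_l1",f_scale=.002);print("wall axis",s.x,len(q))
E
```

```text
d mm [-5.   2.8 23.2] turn 0.006 | pos [ 0.5361 -0.0243  0.2632] rot [-3.141  0.     1.104] F [ 0.6  1.  -2.8] w 0.0193 t 16.98 q7 [ 0.22 -0.67]
side 1666
[0.153  0.1697 0.2326 0.256  0.2579]
wall axis [ 0.5358 -0.0253] 1021
top 0
```

View pics/d.png

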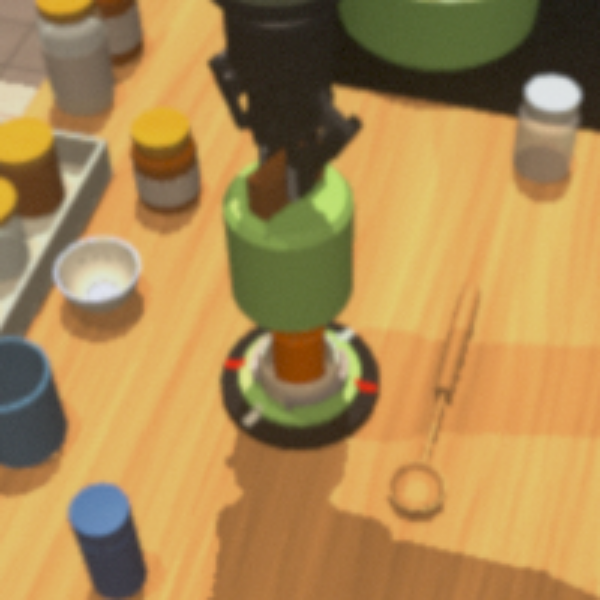

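The cover hangs centred above the tin, with its measured wall axis within 1 mm of the TCP. The fin points along the white marks at (345,335) and (252,417). I correct by 5 mm and descend.

Call:
move_arm:
  moves: "-3 1.5 0 0.006;-5 2.8 0 0.006;-5 2.8 3 0.006;-5 2.8 12 0.006;-5 2.8 26 0.006;-5 2.8 42 0.006;-5 2.8 58 0.006;-5 2.8 72 0.006;-5 2.8 80 0.006;-5 2.8 83 0.006"

```text
clock: 17.87
position: [0.5358, -0.0302, 0.1789]
tool_rot: [-3.14, 0.001, 1.095]
force: [-0.7, -0.0, -3.6]
grip_width: 0.0193
```

```bash
python3 g.py .5361 -.030 .134 1.098
```

```text
d mm [ 0.3  0.3 44.9] turn -0.003 | pos [ 0.5358 -0.0302  0.1789] rot [-3.140e+00  1.000e-03  1.095e+00] F [-0.7 -0.  -3.6] w 0.0193 t 17.87 q7 [ 0.2  -0.72]
```

Call:
move_arm:
  moves: "0 0 3 0;0 0 7 0;0 0 11 0;0 0 15 0;0 0 19 0;0 0 23 0;0 0 26 0;0 0 28 0;0 0 30 0;0 0 30 0"

```text
clock: 18.7
position: [0.5364, -0.0303, 0.1502]
tool_rot: [-3.141, 0.0, 1.095]
force: [-0.7, 0.1, -2.8]
grip_width: 0.0192
```

Call:
move_arm:
  moves: "0 0 1 0;0 0 2 0;0 0 3 0;0 0 4 0;0 0 5 0;0 0 6 0;0 0 7 0;0 0 8 0;0 0 8 0;0 0 8 0"

```text
clock: 19.53
position: [0.5365, -0.0303, 0.1425]
tool_rot: [-3.141, 0.0, 1.095]
force: [0.3, 0.3, -2.9]
grip_width: 0.0189
```

Call:
move_arm:
  moves: "0 0 0.7 0;0 0 1.4 0;0 0 2.1 0;0 0 2.8 0;0 0 3.5 0;0 0 4.2 0;0 0 4.9 0;0 0 5.5 0;0 0 5.5 0;0 0 5.5 0"

```text
clock: 20.37
position: [0.5365, -0.0303, 0.137]
tool_rot: [-3.142, 0.0, 1.095]
force: [0.1, -0.3, -2.1]
grip_width: 0.0189
```

Call:
move_arm:
  moves: "0 0 0.5 0;0 0 1 0;0 0 1.5 0;0 0 2 0;0 0 2.4 0;0 0 2.8 0;0 0 2.8 0;0 0 2.8 0;0 0 2.8 0;0 0 2.8 0"

```text
clock: 21.2
position: [0.5365, -0.0303, 0.1342]
tool_rot: [-3.142, -0.0, 1.095]
force: [1.7, 1.2, -3.0]
grip_width: 0.0192
```

Call:
move_arm:
  moves: "0 0 0.3 0;0 0 0.6 0;0 0 0.9 0;0 0 1.2 0;0 0 1.5 0;0 0 1.8 0;0 0 1.8 0;0 0 1.8 0;0 0 1.8 0;0 0 1.8 0"

```text
clock: 22.03
position: [0.5367, -0.0303, 0.1339]
tool_rot: [3.141, 0.0, 1.095]
force: [-11.6, 0.9, 29.9]
grip_width: 0.0188
```

Contact came at TCP 134 mm, the height expected for a fully seated cover. I ease off the press and start the clockwise turn.

Call:
move_arm:
  moves: "0 0 -0.6 0;0 0 -1.1 0;0 0 -1.1 0.03;0 0 -1.1 0.08;0 0 -1.1 0.14;0 0 -1.1 0.2;0 0 -1.1 0.26;0 0 -1.1 0.31;0 0 -1.1 0.35;0 0 -1.1 0.35"

```text
clock: 22.87
position: [0.537, -0.0304, 0.134]
tool_rot: [3.141, -0.001, 0.741]
force: [-0.6, -0.8, 7.9]
grip_width: 0.0185
```

```bash
python3 -c "
from h import *
o=bot.observe();print(np.round(o['moment'],2))
from g import go;go(.5365,-.03,.134,.051)"
```

```text
[-0.25  0.34 -0.13]
d mm [-0.1 -0.6  0. ] turn 0.69 | pos [ 0.537  -0.0304  0.134 ] rot [ 3.141e+00 -1.000e-03  7.410e-01] F [-0.6 -0.8  7.9] w 0.0185 t 22.87 q7 [ 0.12 -1.04]
```

Turning freely.

Call:
move_arm:
  moves: "0 0 0 0.07;0 0 0 0.14;0 0 0 0.21;0 0 0 0.28;0 0 0 0.35;0 0 0 0.42;0 0 0 0.49;0 0 0 0.56;0 0 0 0.62;0 0 0 0.62"

```text
clock: 23.7
position: [0.5371, -0.0304, 0.134]
tool_rot: [3.141, -0.001, 0.12]
force: [-0.5, -1.2, 6.8]
grip_width: 0.019
```

Call:
move_arm:
  moves: "0 0 0 0.02;0 0 0 0.04;0 0 0 0.06;0 0 0 0.075;0 0 0 0.085;0 0 0 0.095;0 0 0 0.1;0 0 0 0.1;0 0 0 0.1;0 0 0 0.1"

```text
clock: 24.53
position: [0.537, -0.0307, 0.134]
tool_rot: [3.141, -0.001, 0.024]
force: [-1.7, -2.8, 7.7]
grip_width: 0.0192
```

```bash
python3 -c "
from h import *
o=bot.observe();print(np.round(o['moment'],2))
from g import go;go(.5365,-.03,.134,.051)"
```

```text
[-0.59  0.27  0.36]
d mm [-0.5 -0.8  0. ] turn -0.027 | pos [ 0.537  -0.0307  0.134 ] rot [ 3.141e+00 -1.000e-03  2.400e-02] F [-1.7 -2.8  7.7] w 0.0192 t 24.53 q7 [-0.02 -1.63]
```

Call:
move_arm:
  moves: "0 0 0 0.01;0 0 0 0.02;0 0 0 0.03;0 0 0 0.04;0 0 0 0.04;0 0 0 0.04;0 0 0 0.04;0 0 0 0.04;0 0 0 0.04;0 0 0 0.04"

```text
clock: 25.37
position: [0.537, -0.0315, 0.1341]
tool_rot: [3.14, -0.001, -0.016]
force: [-2.2, -6.3, 10.3]
grip_width: 0.0193
```

```bash
python3 -c "
from h import *
o=bot.observe();print(np.round(o['moment'],2))
from g import go;go(.5365,-.03,.134,.051)"
```

```text
[-1.75  0.5   0.99]
d mm [-0.5 -1.5  0.1] turn -0.067 | pos [ 0.537  -0.0315  0.1341] rot [ 3.14e+00 -1.00e-03 -1.60e-02] F [-2.2 -6.3 10.3] w 0.0193 t 25.37 q7 [-0.03 -1.66]
```

The moment has risen to 1 N m, well above the 0.3 N m of turning, so the stop is reached. I unload and release.

Call:
move_arm:
  moves: "0 -0.5 0 -0.02;0 -1 0 -0.04;0 -1 0 -0.05;0 -1 0 -0.05;0 -1 0 -0.05;0 -1 0 -0.05;0 -1 0 -0.05;0 -1 0 -0.05;0 -1 0 -0.05;0 -1 0 -0.05"

```text
clock: 26.2
position: [0.5372, -0.0304, 0.1341]
tool_rot: [3.14, -0.002, 0.033]
force: [-0.8, -6.1, 8.2]
grip_width: 0.0191
```

Call:
move_arm:
  moves: "0 0 0 0;0 0 0 0;0 0 0 0;0 0 0 0;0 0 0 0;0 0 0 0;0 0 0 0;0 0 0 0;0 0 0 0;0 0 0 0"
  grip: 1

```text
clock: 27.03
position: [0.5365, -0.0293, 0.1335]
tool_rot: [-3.142, 0.0, 0.035]
force: [0.3, 0.5, -0.1]
grip_width: 0.0852
```

Call:
move_arm:
  moves: "0 0 -10 0;0 0 -30 0;0 0 -55 0;0 0 -80 0;0 0 -105 0;0 0 -130 0;0 0 -150 0;-35 0 -160 0;-75 0 -165 0;-110 0 -165 0"

```text
clock: 27.87
position: [0.4249, -0.0332, 0.2998]
tool_rot: [-3.142, -0.001, 0.035]
force: [0.1, 0.4, 0.2]
grip_width: 0.0858
```

```bash
python3 - <<'E'
from h import *
from g import go
np.set_printoptions(precision=4,suppress=True)
go(.4,-.25,.3)
fs=[]
for n in("side","top"):
    f=bot.grab_frame(n);C=cloud(f);fs.append(f["frame"])
    near=np.hypot(C[...,0]-.536,C[...,1]+.03)<.06
    m=near&(C[...,2]>.158)&(C[...,2]<.175);print(n,m.sum())
    if m.sum()>40:
        q=C[m]; rc=cv2.minAreaRect((q[:,:2]*1000).astype(np.float32));p=q[:,:2];V=np.linalg.svd(p-p.mean(0))[2][0]
        print("fin",rc,np.degrees(np.arctan(V[1]/V[0])),"z",np.median(q[:,2]))
    m=near&(C[...,2]>.115)&(C[...,2]<.14);print("top z",np.median(C[m][:,2]))
    for l in("blue_tin_center",):
        for d in bot.pinpoint(f,l)[:1]:print(l,at_z(f,d["at"],.055))
cv2.imwrite("pics/e.png",np.hstack([cv2.resize(a[130:270,200:340,::-1],(400,400)) if i==0 else cv2.resize(a[140:280,225:365,::-1],(400,400)) for i,a in enumerate(fs)]))
E
```

```text
d mm [-32.4 215.8  -0.2] turn 0 | pos [ 0.4249 -0.0332  0.2998] rot [-3.142 -0.001  0.035] F [0.1 0.4 0.2] w 0.0858 t 27.87 q7 [-0.02 -1.61]
side 201
fin ((536.1516723632812, -29.70623016357422), (69.06330108642578, 22.320804595947266), 2.5477802753448486) 1.4716274579325492 z 0.16456832030956003
top z 0.12591042637112781
blue_tin_center [0.6291 0.1945 0.055 ]
top 162
fin ((553.3646850585938, -28.810157775878906), (19.614145278930664, 38.046146392822266), 89.66506958007812) 1.6098361985568934 z 0.16606018198249234
top z 0.12689883768388
blue_tin_center [0.6245 0.2036 0.055 ]
```

View pics/e.png

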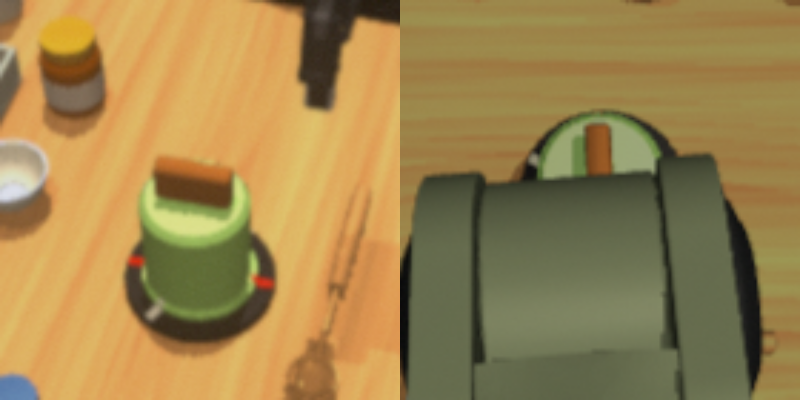

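The cover is fully down (fin top at 166 mm, lid at 127 mm). The fin points along the red marks at (135,262) and (263,283), and the robot is clear of it.

```bash
python3 -c "
from workcell import bot
print(bot.job_done())"
```

```text
the job is handed in; nothing more can be done
None
```

The orange tin is packed in the lower shell, with the green cover fully down over it and turned clockwise to its stop. The job was handed in at about 28 s, and no check failed.

- **Tin:** I set it down to light contact (about 6 N) and let go. It stood upright with its top at 115.5 mm, against 116 mm expected.
- **Cover seating:** It went on lined up with the white marks. It met the shoulder at the expected height with a brief press of about 30 N, which I then eased. After release, the fin top was at 165–166 mm, against 166 mm expected.
- **Cover lock:** I turned it until the moment reached about 1 N m, well above the 0.3 N m of free turning. The handle slipped slightly in the pads at that point. I then unloaded the gripper and let go. The handle measured 1.5–2.5° against about 2.9° for the red marks, which is within measuring error.
- **Other things:** The blue tin's last readings, within about 10 mm between the two cameras, agree with where it started. I did not go near the pink look-alike or the other bystanders, and nothing near the holder had moved in the last picture. In the last top view the arm hid half of the cover, so the handle angle rests mainly on the side view.

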